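# Make up the air line's compression fitting

## Robot

A 6-joint arm with a two-finger parallel gripper is mounted at the origin on the work surface. World frame = base frame: x ahead of the robot, y to its left, z up, the work surface at z = 0. Lengths are in m, angles in degrees, forces in N, time in s.
With the tool pointing down it reaches from about 0.35 to 0.8 m from the base axis. Payload 7.3 kg.
Tool frame: the origin (TCP) lies at the very end of the fingers, on their centre line; the grasp point (between the pads) lies 19 mm behind it; z points along the fingers, y is the line along which they close (so a half turn about z gives the same grasp; the last joint's range is limited). The gripper opens to 85 mm and grips with 20 to 120 N. Pads are 22 mm wide; open, the fingers measure 114 mm over their backs; the gripper's body (76 mm by 85 mm) begins 54 mm behind the grasp point. The pads swing forward as they close: fully open they stand 13 mm farther back than shut.
Start: joints at [-78.553, 19.595, 87.324, -0, 73.075, -8.365], TCP at [0.178, -0.494, 0.231] pointing down, gripper open.
Joint ranges: [-145.02, 145.02], [-44.19, 115.74], [2.07, 154.8], [-57.11, 237.11], [16.16, 152.29], [-177.93, 177.93]. Speed limits (degrees/s): [147.25, 147.25, 180, 180, 180, 180].

## Interface

Orientations are given as [roll, pitch, yaw] about the fixed x, y, z axes, in that order (R = Rz(yaw) Ry(pitch) Rx(roll)).
In Python, from workcell import robot, vision gives the robot as it stands.
- The arm moves only by the tool send_rows, never from a script. Its argument "commands" is a list that holds one entry, the list of rows, each a list of 7 numbers: the shift along the tool's x, y, z in mm, then the turn, a rotation vector about the tool's x, y, z in degrees, then the closure, from -1 (fully open) to 1 (shut). In form: [[[dx, dy, dz, rx, ry, rz, gripper], ...]]. A call has 1 to 20 rows; each row is the pose to reach, as a shift and turn from the pose commanded when the call began, along the tool's axes at that moment; what a row does not reach only later rows make up. A row lasts 1/8 s, in which the tool goes at most 62.5 mm and 10.7 degrees, less where a joint would pass 70% of its speed; a pose out of reach is approached as far as the arm can. A call with a gripper value outside its range is refused whole. The fingers move at their own pace and stop on an object; "squeeze" is the grip in N (left out, the last holds). Time passes only in rows, so rows that repeat a pose let the fingers close. It gives the time, the measured TCP pose, the force, the opening and the grip force at its end, in the units of the state.
- robot.observe(): the state, without advancing time (a new reading comes with each control period).
- vision.capture(name): name is "side" or "top"; returns the picture (384x512x3 uint8, red, green, blue); there is no depth.
- vision.camera_model(name): a dict with "fx", "fy", "cx", "cy" (pixels), "position" and "attitude" of the camera in the world. Camera axes: x right, y up, looking along -z (the intrinsics and any distortion apply to the point x, -y, -z); pixel columns grow to the right and rows downward; lengths in m; the calibration is good to about 2 mm. A picture is of the moment at which its call begins. camera_model takes no time and is no camera call.
- robot.close_job(): hands the job in; it is judged then, once.
Trained networks look in the newest picture that a camera, given by its name, has taken for a name from the list of things; names that differ only in an ending like _2 or _b are one class to them, and where a whole thing is asked for, a point or a joint stands for the part that bears it (a point fixed in the world has none). Each returns a list of dicts, best first, with "confidence" (0 to 1); they miss things now and then, are a little off and sometimes report something else, mostly with a low value. They report only what shows in the picture. A call takes as long as a camera call.
- vision.recognise(camera, target): "at" ([x, y, z] in m, in the coordinates of the camera as it stood for that picture, good to about 4 mm: the middle of the surface that is visible of it).
- vision.cut_out(camera, target): "pixels" (384x512 bool, what is visible of it).
- vision.spot_point(camera, target): "at" ([x, y, z] in m, in the coordinates of the camera as it stood for that picture, good to about 4 mm: a listed point, or the origin of a listed thing).
The state is a dict: "t": time; "q": joint angles; "qvel": joint speeds; "joint_torque": joint torques, N m; "ee_pos": TCP position; "orientation": TCP orientation; "wrist_force": force on the tool from outside, world axes, zero at the start; "torque": the same for the moment, N m; "opening": opening from 0.0 (shut) to 1.0 (fully open); "grip_force": force on a finger pad.
Only numpy, scipy, OpenCV 4.12 (cv2) and the standard library are available. Lean on these libraries where they do the work, as an engineer would, in place of code of your own. Each camera call takes 0.05 s, during which the arm holds its last target. There are 200 camera calls.

## Task

Finish the compression fitting on the air block: run the brass nut clockwise with the fingers until it is just finger-tight (it nips the tabbed washer under it and just begins to drag it round), then put the spanner that fits over the nut and give it one more quarter turn with the spanner. Don't force the spanner down on top of the nut, don't knock the copper tube or overtighten, and finish with the spanner off the fitting, laid gently flat on the bench, everything else left where it was.

Things in the scene. Friction and masses are not known exactly. Their poses are not given: they have to be found in the camera images.
- fitting: Aluminium air block 70 x 110 x 36 mm high (110 along its y), fixed. Origin under its centre, on the fitting's vertical axis. On it: a round brass neck (44 mm diameter, to 54 mm above the bench), the washer (54 to 57 mm), the nut. Pipe ends stick out 22 mm at +y and 10 mm at -y, below 30 mm.
- tube: Fixed copper tube, 22 mm diameter, standing up through the nut to 96 mm above the bench, 15 mm above the nut's top. Same origin and axes as the block. Nothing may press it with more than about 10 N.
- nut: Brass hexagon nut, 36 mm across flats, 57 to 81 mm above the bench, top 4 mm stepped in to 33 mm. Origin on its axis at its underside, z up; two flats face its +y and -y. Clockwise from above tightens; it does not sink. Runs freely (0.06 N m) for 0.5 to 1.2 rad, unknown beforehand, drags the washer for 0.15 rad at 0.3 N m (finger-tight), then yields evenly at about 0.85 N m and stays where left.
- tab (a point): Tab of the flat steel washer (48 mm diameter, 3 mm thick) under the nut; the point is 32 mm from the axis, 57 mm above the bench; the tab is 7 mm wide and ends at 36 mm. Still while the nut runs freely, it turns with the nut once nipped, so it shows how far the nut has gone since.
- spanner: Bigger of two loose steel open-ended spanners, fits the nut; about 0.36 kg, 14 mm thick, lying flat. Origin under mid-handle, x towards the jaws, z up. Handle 16 mm wide, straight from 62 mm behind to 82 mm ahead of the origin (26 mm round knob at the tail); centre of mass about 29 mm ahead. Head 62 mm wide. Seated, it rests on the washer, underside 57 mm above the bench, with slight play.
- spanner_jaw (a point): Centre of the bigger spanner's jaw opening, at its underside, 135 mm ahead of its origin along its x. The opening is 37.5 mm wide, symmetric about that x; the web behind is 23 mm back from this point and the prongs end 17 mm beyond it.
- small_spanner: The smaller spanner, jaw opening 25 mm, too small for the nut; 14 mm thick, handle 16 mm wide, jaw centre 105 mm ahead of its origin (under the middle of the handle). Not needed, leave it. The two spanners may lie either way round in place.
- jar: Bystander: glass jar, 68 mm diameter, 85 mm high; origin under its centre.
- tape: Bystander: grey ring (tape core), 90 mm diameter, 22 mm high; origin under its centre.
- offcut: Bystander: wooden offcut 110 x 45 x 20 mm; origin under its centre.
- spare_nut: Bystander: loose small brass hexagon nut, 24 mm across flats, 16 mm high; origin under its centre.
- spare_olive: Bystander: loose brass ring 28 mm diameter, 10 mm high; origin under its centre.
- driver: Bystander: screwdriver lying flat.
- plane: Bystander: wooden hand plane, 200 x 55 mm, 95 mm high; origin under its centre.

How it is judged (in metres and radians):
On the way, in this order (a step that is already met when the one before it is completed fails the run):
1. The fingers, on the nut, have run it down until it nips the washer and takes it along (tab moved at least 2 mm) (distance of tab from where it was at the start of the episode above 0.002 m and contact force between the fingers and nut above 0.5 N), for 0.1 s.
2. The bigger spanner is down around the nut (jaw centre within 6 mm of the axis, underside within 6 mm of the washer) (horizontal distance between spanner_jaw and nut below 0.006 m and z of spanner_jaw in the frame of nut below 0.006 m), for 0.2 s.
3. The spanner, on the nut, has turned it a quarter turn past finger-tight (tab at 72 to 115 degrees from its start) (distance of tab from where it was at the start of the episode above 0.0376 m and horizontal distance between spanner_jaw and nut below 0.01 m), for 0.1 s.
At the end, for the whole second after the job is handed in: The washer's tab stands 72 to 115 degrees clockwise of its start (finger-tight travel of up to 9 degrees plus a quarter turn, about 20 degrees either way), and the bigger spanner lies at rest flat on the bench top (within 8 mm of it, tilt under 0.1 rad), its jaw more than 80 mm from the nut's axis (distance of tab from where it was at the start of the episode between 0.0376 and 0.054 m and height (world z) of spanner between -0.004 and 0.008 m and angle between spanner's own z axis and vertical below 0.1 rad and horizontal distance between spanner_jaw and nut above 0.08 m and linear speed of spanner below 0.02 m/s); the robot touches nothing.
It fails at once if Overtightened: the tab goes more than 115 degrees from its start (distance of tab from where it was at the start of the episode above 0.054 m).
It fails at once if The fingers bear on the nut once it is being tightened past finger-tight (tab more than 16 degrees on): that part is the spanner's (distance of tab from where it was at the start of the episode above 0.009 m and contact force between the fingers and nut above 3 N).
It fails at once if The spanner is forced down on top of the nut (over 40 N while not yet down around it), or the copper tube is knocked or pressed with more than 15 N ((distance of tab from where it was at the start of the episode below 0.009 m and z of spanner_jaw in the frame of nut above 0.012 m and contact force between spanner and nut above 40 N) or contact force between anything else and tube above 15 N).
It fails at once if The spanner is dropped or slammed onto the bench (faster than 0.5 m/s within 20 mm of it, a fall of more than about 12 mm) (height (world z) of spanner below 0.02 m and linear speed of spanner above 0.5 m/s).
It fails at once if A bystander is moved by more than 30 mm (distance of any of small_spanner, jar, tape, offcut, spare_nut, spare_olive, driver, plane from where it was at the start of the episode above 0.03 m).
It also fails if it takes over 72 s, if anything falls off the work surface, if the arm or the gripper's body presses on something with over 40 N, if the wrist force passes 120 N, or if a joint passes its speed limit or range.

## Working session

There is one attempt and no reset: what is moved stays moved. The work goes in short steps, Python scripts to look and compute and a tool call to move; the robot and the scene stay as the last step left them, time stands still between calls to the robot, and variables do not carry over. Pictures are saved under pics/ and viewed, at most 10 in all, crops included, and the job is handed in when it is done.

Besides the shell and the picture viewer there is one more tool, called after "Request:" as a command line: name --argument value ..., lists and objects as JSON in quotes. send_rows: Moves the arm, as the interface text tells. Its arguments: {"type":"object","properties":{"commands":{"type":"array","items":{"type":"array","items":{"type":"array","items":{"type":"number"}}}},"squeeze":{"type":"number"}},"required":["commands"]}

```bash
mkdir -p pics; cat > h.py <<'E'
import numpy as np, cv2
from scipy.spatial.transform import Rotation as R
from workcell import robot, vision
def att(m):
    a=np.array(m["attitude"],float)
    return a if a.shape==(3,3) else (R.from_euler('xyz',a,degrees=True).as_matrix() if a.size==3 else None)
def w(cam,p):
    m=vision.camera_model(cam); return att(m)@np.array(p)+np.array(m["position"])
def ray(cam,u,v,z):
    m=vision.camera_model(cam); d=att(m)@np.array([(u-m["cx"])/m["fx"],-(v-m["cy"])/m["fy"],-1]); p=np.array(m["position"]); return p+d*(z-p[2])/d[2]
def proj(cam,P):
    m=vision.camera_model(cam); c=att(m).T@(np.array(P)-np.array(m["position"])); return np.array([m["cx"]-m["fx"]*c[0]/c[2],m["cy"]+m["fy"]*c[1]/c[2]])
def save(cam,n):
    im=vision.capture(cam); cv2.imwrite(f"pics/{n}.png",im[:,:,::-1]); return im
E
python3 - <<'E'
from h import *
for c in("top","side"):
    print(vision.camera_model(c)); save(c,c+"0")
    for t in ["fitting","tube","nut","tab","spanner","spanner_jaw","small_spanner","jar","tape","offcut","spare_nut","spare_olive","driver","plane"]:
        r=vision.spot_point(c,t)
        print(c,t,[(w(c,x["at"]).round(3).tolist(),round(x["confidence"],2)) for x in r[:2]])
a=cv2.imread("pics/top0.png");b=cv2.imread("pics/side0.png")
cv2.imwrite("pics/t0.png",cv2.resize(a,(800,600)));cv2.imwrite("pics/s0.png",cv2.resize(b,(800,600)))
print(robot.observe())
E
```

```text
{'fx': 404.301631459402, 'fy': 404.301631459402, 'cx': 260.3050747885383, 'cy': 192.45629560768856, 'position': array([ 0.32027556, -0.04421657,  1.25259915]), 'attitude': array([ 12.43472848,   0.14419836, -88.89567429])}
top fitting [([0.595, 0.06, -0.005], 0.68), ([0.411, -0.083, -0.002], 0.49)]
top tube [([0.557, 0.477, -0.002], 0.39), ([0.598, 0.066, 0.002], 0.38)]
top nut [([0.6, 0.061, 0.055], 0.66)]
top tab [([0.63, 0.053, 0.054], 0.69), ([0.426, -0.215, -0.004], 0.65)]
top spanner [([0.431, -0.215, -0.002], 0.6)]
top spanner_jaw [([0.413, -0.084, -0.001], 0.7)]
top small_spanner [([0.603, -0.281, -0.002], 0.87), ([0.556, 0.474, 0.002], 0.5)]
top jar [([0.561, 0.475, 0.001], 0.59)]
top tape [([0.405, 0.338, -0.002], 0.6)]
top offcut [([0.734, 0.061, 0.004], 0.76), ([0.431, -0.218, 0.001], 0.23)]
top spare_nut [([0.525, -0.344, 0.004], 0.46)]
top spare_olive [([0.391, 0.021, 0.003], 0.51), ([0.423, -0.525, -0.003], 0.24)]
top driver [([0.742, -0.279, 0.003], 0.68), ([0.424, -0.522, -0.005], 0.61)]
top plane [([0.427, -0.524, -0.002], 0.57)]
{'fx': 450.8324597015474, 'fy': 450.
[... 851 characters left out ...]
[([0.416, -0.529, 0.001], 0.69)]
{'t': 1.5, 'q': array([-7.85535268e+01,  1.95958170e+01,  8.73225026e+01, -1.75971712e-03,
        7.30760938e+01, -8.36646271e+00]), 'qvel': array([ 0.05053075,  0.03350391,  0.09594456,  0.04240182,  0.10852112,
       -0.06985693]), 'joint_torque': array([ 3.54061085e-04, -4.33562100e+01, -2.46270901e+01, -1.32885853e-04,
        3.12514758e-04, -7.39151460e-06]), 'ee_pos': array([ 0.17795564, -0.49394926,  0.2313277 ]), 'orientation': array([1.79994718e+02, 2.47850835e-03, 1.98134480e+01]), 'wrist_force': array([ 0.23053353, -0.31536411,  0.45525397]), 'torque': array([0.01347558, 0.00783514, 0.01278879]), 'grip_force': 0.0, 'opening': 1.0051279455455238}
```

View pics/t0.png

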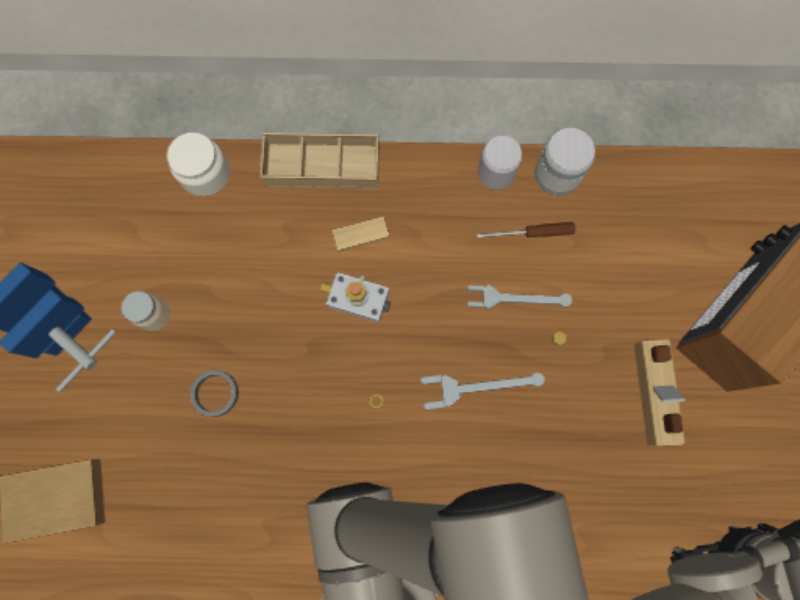

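View pics/s0.png

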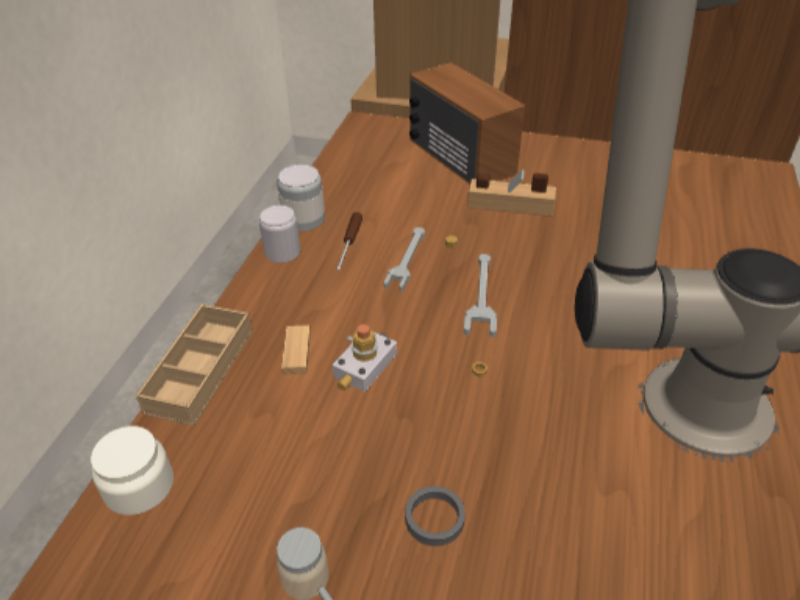

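Top view: fitting at (357,296), nut and tab just above it. The big spanner lies at (430–540, 385) with its jaws to the left, and the bystanders are clear of it. Next I'll refine the nut angle and the spanner pose.

```bash
python3 - <<'E'
from h import *
ax=[];J=[];O=[];T=[];B=[]
for i in range(3):
  for c in("top","side"):
    vision.capture(c)
    for n,l in(("nut",ax),("fitting",B),("tab",T),("spanner",O),("spanner_jaw",J)):
        r=vision.spot_point(c,n)
        if r:
            r=sorted(r,key=lambda x:-x["confidence"])[0]; l.append(w(c,r["at"]))
for n,l in(("nut",ax),("fit",B),("tab",T),("sp",O),("jaw",J)): print(n,np.median(l,0).round(4),np.std(l,0).round(4))
m=vision.cut_out("top","spanner")[0]["pixels"]
v,u=np.nonzero(m); P=np.array([ray("top",a,b,0.014)[:2] for a,b in zip(u,v)]); print(len(u))
_,_,V=np.linalg.svd(P-P.mean(0)); print("sp dir",V[0],np.degrees(np.arctan2(V[0][1],V[0][0])), "mean",P.mean(0))
s=(P-P.mean(0))@V[0]; print(s.min(),s.max(), P[s.argmin()],P[s.argmax()])
im=[]
for c in("top","side"):
    a=vision.capture(c); p=proj(c,[0.602,0.063,0.08]).astype(int); print(c,p)
    im.append(cv2.resize(a[p[1]-25:p[1]+25,p[0]-25:p[0]+25],(400,400),interpolation=cv2.INTER_CUBIC))
cv2.imwrite("pics/nut1.png",np.hstack(im)[:,:,::-1])
E
```

```text
nut [0.6026 0.0615 0.0561] [0.0012 0.002  0.0021]
fit [ 0.5985  0.0611 -0.0009] [0.0027 0.0013 0.0009]
tab [0.63   0.0511 0.0566] [0.0013 0.0024 0.0023]
sp [ 0.4318 -0.2204 -0.0017] [0.0033 0.0033 0.0016]
jaw [ 0.4115 -0.0857 -0.0031] [0.0016 0.0022 0.0013]
562
sp dir [-0.15040602  0.98862431] 98.65045689077772 mean [ 0.42371183 -0.17256726]
-0.13289316095533718 0.10248991765683929 [ 0.44641824 -0.30353509] [ 0.38173049 -0.07528493]
top [227 184]
side [231 214]
```

View pics/nut1.png

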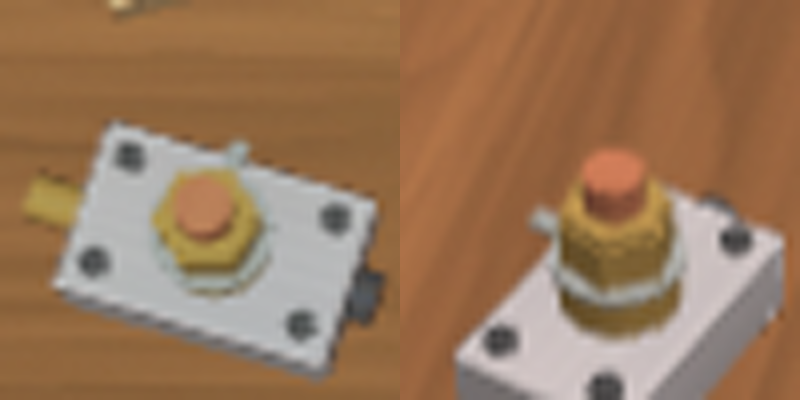

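The zoomed top crop (left) shows hexagon corners near (153,222) and (264,212), so the nut yaw is about 36° mod 60. The tab is at (237,152), along the block's +x. Nut axis is about (0.601, 0.062). Now for the first move, above the nut at yaw 96.

```bash
cat >> h.py <<'E'
def go(x,y,z,yaw,cur=None):
    s=robot.observe(); p=np.array(s["ee_pos"]) if cur is None else np.array(cur[:3]); o=s["orientation"] if cur is None else [180,0,cur[3]]
    M=R.from_euler('xyz',o,degrees=True); d=M.inv().apply(np.array([x,y,z])-p)*1000
    T=R.from_euler('xyz',[180,0,yaw],degrees=True); rv=(M.inv()*T).as_rotvec(degrees=True)
    print("row",d.round(1).tolist(),rv.round(2).tolist())
def st():
    s=robot.observe(); print({k:np.round(s[k],4 if k=="ee_pos" else 2).tolist() for k in("t","q","ee_pos","orientation","wrist_force","torque","opening","grip_force")})
E
python3 -c "
from h import *
go(.601,.062,.16,96); st()"
```

```text
row [586.4, -379.6, 71.3] [0.0, 0.0, -76.19]
{'t': 3.45, 'q': [-78.55, 19.6, 87.33, 0.0, 73.08, -8.37], 'ee_pos': [0.178, -0.4939, 0.2313], 'orientation': [180.0, -0.0, 19.81], 'wrist_force': [0.29, 0.84, 0.86], 'torque': [-0.04, -0.0, -0.02], 'opening': 1.0, 'grip_force': 0.0}
```

Request:
send_rows --commands '[[[586.4, -379.6, 0, 0, 0, -76.2, -1], [586.4, -379.6, 0, 0, 0, -76.2, -1], [586.4, -379.6, 0, 0, 0, -76.2, -1], [586.4, -379.6, 0, 0, 0, -76.2, -1], [586.4, -379.6, 0, 0, 0, -76.2, -1], [586.4, -379.6, 0, 0, 0, -76.2, -1], [586.4, -379.6, 0, 0, 0, -76.2, -1], [586.4, -379.6, 0, 0, 0, -76.2, -1], [586.4, -379.6, 0, 0, 0, -76.2, -1], [586.4, -379.6, 0, 0, 0, -76.2, -1], [586.4, -379.6, 30, 0, 0, -76.2, -1], [586.4, -379.6, 71, 0, 0, -76.2, -1], [586.4, -379.6, 71, 0, 0, -76.2, -1], [586.4, -379.6, 71, 0, 0, -76.2, -1]]]' --squeeze 20

```text
t: 5.2
ee_pos: [0.6014, 0.0613, 0.1617]
orientation: [179.9, 0.0, 96.0]
wrist_force: [0.5, -1.7, 0.7]
opening: 0.998
grip_force: 0.0
```

```bash
python3 -c "
from h import *
st(); go(.601,.062,.064,96)
a=save('top','x1');b=vision.capture('side')
p=proj('top',[.601,.062,.1]).astype(int);q=proj('side',[.601,.062,.1]).astype(int)
f=lambda a,p:cv2.resize(a[p[1]-40:p[1]+40,p[0]-40:p[0]+40],(400,400),interpolation=cv2.INTER_CUBIC)
cv2.imwrite('pics/x1.png',np.hstack([f(a,p),f(b,q)])[:,:,::-1])"
```

```text
{'t': 5.2, 'q': [-1.43, 31.19, 80.02, -0.02, 68.7, -7.41], 'ee_pos': [0.6014, 0.0613, 0.1617], 'orientation': [179.92, 0.03, 95.99], 'wrist_force': [0.49, -1.73, 0.7], 'torque': [-0.01, 0.01, 0.05], 'opening': 1.0, 'grip_force': 0.0}
row [0.8, -0.4, 97.7] [0.08, 0.03, -0.01]
```

View pics/x1.png

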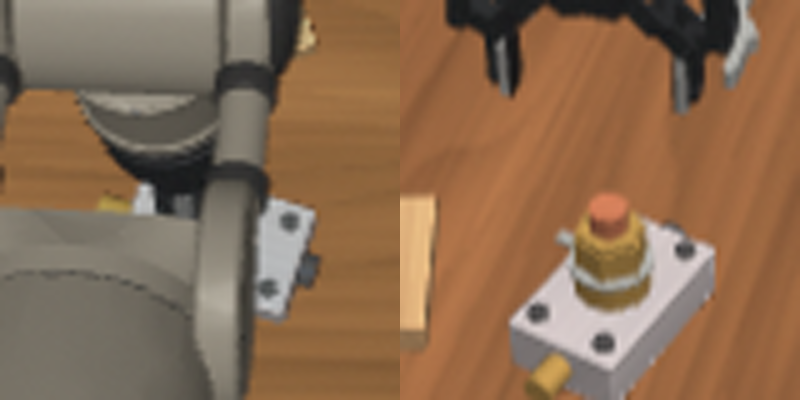

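The right (side) crop shows the open fingers straddling above the nut and the tab at (565,238). Descending and gripping.

Request:
send_rows --commands '[[[0.8, -0.4, 50, 0, 0, 0, -1], [0.8, -0.4, 80, 0, 0, 0, -1], [0.8, -0.4, 101, 0, 0, 0, -1], [0.8, -0.4, 101, 0, 0, 0, -1], [0.8, -0.4, 101, 0, 0, 0, -1], [0.8, -0.4, 101, 0, 0, 0, 0], [0.8, -0.4, 101, 0, 0, 0, 0.5], [0.8, -0.4, 101, 0, 0, 0, 1], [0.8, -0.4, 101, 0, 0, 0, 1], [0.8, -0.4, 101, 0, 0, 0, 1], [0.8, -0.4, 101, 0, 0, 0, 1]]]' --squeeze 25

```text
t: 6.68
ee_pos: [0.5996, 0.0626, 0.06]
orientation: [-179.9, 0.0, 96.0]
wrist_force: [-6.0, -1.0, 6.8]
opening: 0.416
grip_force: 26.4
```

```bash
python3 -c "
from h import *
st()"
```

```text
{'t': 6.68, 'q': [-1.31, 37.66, 86.21, -0.03, 56.24, -7.31], 'ee_pos': [0.5996, 0.0626, 0.06], 'orientation': [-179.89, 0.01, 96.02], 'wrist_force': [-6.04, -0.96, 6.76], 'torque': [-0.17, 0.83, -0.06], 'opening': 0.42, 'grip_force': 26.4}
```

Request:
send_rows --commands '[[[0, -1.8, 0, 0, 0, 5, 1], [0, -1.8, 0, 0, 0, 10, 1], [0, -1.8, 0, 0, 0, 15, 1], [0, -1.8, 0, 0, 0, 20, 1], [0, -1.8, 0, 0, 0, 24, 1], [0, -1.8, 0, 0, 0, 24, 1]]]'

```text
t: 7.42
ee_pos: [0.5995, 0.0625, 0.06]
orientation: [179.9, -0.0, 72.0]
wrist_force: [0.2, -0.3, 3.7]
opening: 0.418
grip_force: 26.4
```

```bash
python3 -c "
from h import *
st(); save('side','a')
for r in vision.spot_point('side','tab')[:2]: print(w('side',r['at']).round(4),r['confidence'])
save('top','b')
for r in vision.spot_point('top','tab')[:2]: print(w('top',r['at']).round(4),r['confidence'])
"
```

```text
{'t': 7.42, 'q': [-1.33, 37.55, 86.44, -0.01, 55.9, 16.63], 'ee_pos': [0.5995, 0.0625, 0.06], 'orientation': [179.89, -0.02, 72.05], 'wrist_force': [0.15, -0.3, 3.71], 'torque': [-0.11, -0.19, -0.08], 'opening': 0.42, 'grip_force': 26.45}
[0.6312 0.0467 0.0637] 0.45
[ 0.5265 -0.3394  0.0016] 0.5
[0.5976 0.062  0.001 ] 0.26
```

Request:
send_rows --commands '[[[0, 0, 0, 0, 0, 4, 1], [0, 0, 0, 0, 0, 8, 1]]]'

```text
t: 7.88
ee_pos: [0.5995, 0.0624, 0.06]
orientation: [179.9, -0.0, 64.0]
wrist_force: [1.4, -0.8, 5.4]
opening: 0.416
grip_force: 25.9
```

```bash
python3 -c "
from h import *
st()"
```

```text
{'t': 7.88, 'q': [-1.33, 37.55, 86.44, -0.02, 55.89, 24.73], 'ee_pos': [0.5995, 0.0624, 0.06], 'orientation': [179.88, -0.04, 63.95], 'wrist_force': [1.44, -0.83, 5.39], 'torque': [-0.14, -0.36, 0.09], 'opening': 0.42, 'grip_force': 25.89}
```

Request:
send_rows --commands '[[[0, 0, 0, 0, 0, 4, 1], [0, 0, 0, 0, 0, 8, 1]]]'

```text
t: 8.12
ee_pos: [0.5996, 0.0623, 0.06]
orientation: [179.9, -0.0, 55.9]
wrist_force: [1.2, -1.0, 6.2]
opening: 0.42
grip_force: 25.9
```

```bash
cat >> h.py <<'E'
def chk(n=4):
    t=[]
    for i in range(n):
        t.append(robot.observe()["torque"][2]); vision.capture("side")
    print("tz",np.round(t,2), [(w('side',r['at']).round(4).tolist(),round(r['confidence'],2)) for r in vision.spot_point('side','tab')[:2]]); st()
E
python3 -c "
from h import *
chk()"
```

```text
tz [ 0.06 -0.08 -0.01 -0.05] [([0.6317, 0.0482, 0.0607], 0.58)]
{'t': 8.38, 'q': [-1.34, 37.55, 86.44, -0.02, 55.89, 32.61], 'ee_pos': [0.5995, 0.0623, 0.06], 'orientation': [179.89, -0.05, 56.06], 'wrist_force': [0.88, -0.7, 4.38], 'torque': [-0.16, -0.32, -0.08], 'opening': 0.42, 'grip_force': 26.6}
```

Still running free (40° so far).

Request:
send_rows --commands '[[[0, 0, 0, 0, 0, 4, 1], [0, 0, 0, 0, 0, 8, 1]]]'

```text
t: 8.62
ee_pos: [0.5996, 0.0623, 0.06]
orientation: [179.9, -0.1, 48.0]
wrist_force: [1.4, -1.3, 5.1]
opening: 0.416
grip_force: 25.9
```

```bash
python3 -c "
from h import *
chk()"
```

```text
tz [ 0.07 -0.11 -0.07 -0.05] [([0.6284, 0.0498, 0.0625], 0.66)]
{'t': 8.88, 'q': [-1.34, 37.55, 86.44, -0.02, 55.89, 40.61], 'ee_pos': [0.5996, 0.0623, 0.06], 'orientation': [179.89, -0.07, 48.06], 'wrist_force': [2.25, -1.21, 5.77], 'torque': [-0.23, -0.41, -0.07], 'opening': 0.42, 'grip_force': 26.59}
```

Request:
send_rows --commands '[[[0, 0, 0, 0, 0, 4, 1], [0, 0, 0, 0, 0, 8, 1]]]'

```text
t: 9.12
ee_pos: [0.5996, 0.0622, 0.06]
orientation: [179.9, -0.1, 40.0]
wrist_force: [1.6, -0.9, 4.9]
opening: 0.419
grip_force: 25.9
```

```bash
python3 -c "
from h import *
chk()"
```

```text
tz [ 0.03 -0.02 -0.05 -0.05] [([0.6327, 0.0508, 0.0613], 0.69)]
{'t': 9.38, 'q': [-1.34, 37.55, 86.43, -0.03, 55.89, 48.61], 'ee_pos': [0.5996, 0.0622, 0.06], 'orientation': [179.9, -0.08, 40.07], 'wrist_force': [1.51, -0.64, 4.84], 'torque': [-0.31, -0.32, -0.04], 'opening': 0.42, 'grip_force': 26.59}
```

Request:
send_rows --commands '[[[0, 0, 0, 0, 0, 4, 1], [0, 0, 0, 0, 0, 8, 1]]]'

```text
t: 9.62
ee_pos: [0.5996, 0.0622, 0.06]
orientation: [179.9, -0.1, 32.0]
wrist_force: [0.5, -1.5, 5.7]
opening: 0.415
grip_force: 24.8
```

```bash
python3 -c "
from h import *
chk()"
```

```text
tz [0.3  0.12 0.06 0.05] [([0.6308, 0.0441, 0.058], 0.4)]
{'t': 9.88, 'q': [-1.35, 37.55, 86.43, -0.04, 55.89, 56.6], 'ee_pos': [0.5996, 0.0621, 0.06], 'orientation': [179.9, -0.09, 32.07], 'wrist_force': [1.86, -1.63, 4.96], 'torque': [-0.35, -0.34, -0.01], 'opening': 0.41, 'grip_force': 26.23}
```

Request:
send_rows --commands '[[[0, 0, 0, 0, 0, 2, 1], [0, 0, 0, 0, 0, 4, 1]]]'

```text
t: 10.12
ee_pos: [0.5996, 0.0621, 0.06]
orientation: [179.9, -0.1, 28.0]
wrist_force: [1.1, -1.9, 5.0]
opening: 0.417
grip_force: 24.8
```

```bash
python3 -c "
from h import *
chk(3)
m=[]
for i in range(6):
    im=vision.capture('side'); r=vision.spot_point('side','tab')
    m+= [w('side',x['at']) for x in r[:1] if x['at'] is not None]
m=np.array(m); print(m.round(4)); print(np.median(m,0))
a=vision.capture('side');q=proj('side',[.601,.062,.07]).astype(int)
cv2.imwrite('pics/n2.png',cv2.resize(a[q[1]-30:q[1]+30,q[0]-40:q[0]+40],(800,600),interpolation=cv2.INTER_CUBIC)[:,:,::-1])
"
```

```text
tz [ 0.28 -0.09 -0.09] [([0.4081, 0.3331, -0.0024], 0.45), ([0.5216, -0.3368, -0.0012], 0.21)]
{'t': 10.32, 'q': [-1.35, 37.55, 86.44, -0.04, 55.89, 60.61], 'ee_pos': [0.5996, 0.0621, 0.06], 'orientation': [179.91, -0.09, 28.07], 'wrist_force': [2.12, -1.83, 4.33], 'torque': [-0.36, -0.3, -0.07], 'opening': 0.42, 'grip_force': 25.19}
[[0.6292 0.0439 0.0593]
 [0.6292 0.0446 0.0573]
 [0.6269 0.0416 0.0591]
 [0.6322 0.0422 0.0572]
 [0.6286 0.0424 0.0601]]
[0.62916616 0.04241129 0.05912493]
```

View pics/n2.png

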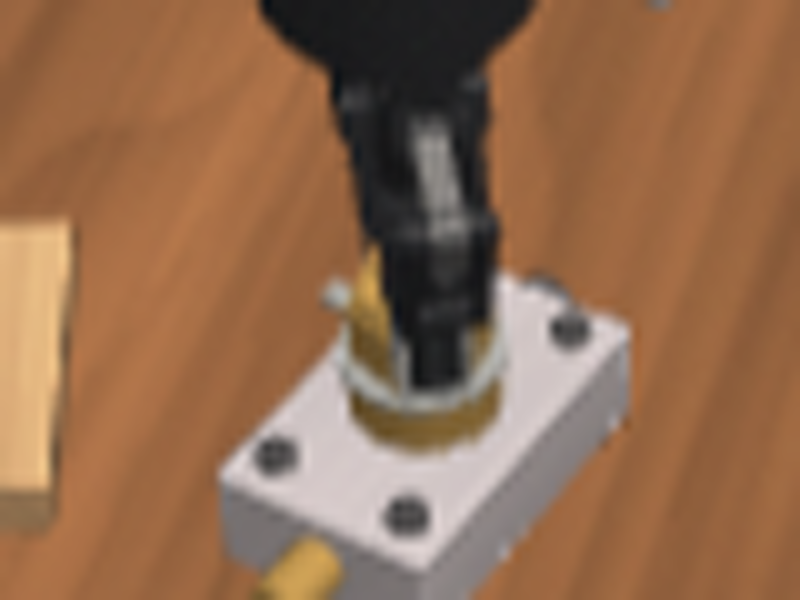

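The crop shows the fingers on the flats and the tab at (335,293), swung round from the start. Measured tab shift is about 6 mm, with 0.28 N m drag, so it is finger-tight. Nut yaw is 28° mod 60 and the axis is (0.5996, 0.0621). Releasing and going to the spanner.

```bash
python3 -c "
from h import *
go(.5996,.0621,.18,28.07);go(.427,-.191,.18,98.65); go(.427,-.191,.1,98.65);go(.427,-.191,.004,98.65)"
```

```text
row [0.2, 0.2, -120.0] [0.09, -0.09, -0.0]
row [-271.2, 142.4, -120.2] [0.14, -0.02, -70.58]
row [-271.3, 142.2, -40.2] [0.14, -0.02, -70.58]
row [-271.5, 142.1, 55.8] [0.14, -0.02, -70.58]
```

Request:
send_rows --commands '[[[0, 0, 0, 0, 0, 0, 0.1], [0, 0, 0, 0, 0, 0, -0.3], [0, 0, 0, 0, 0, 0, -1], [0, 0, 0, 0, 0, 0, -1], [0, 0, 0, 0, 0, 0, -1], [0, 0, -40, 0, 0, 0, -1], [0, 0, -80, 0, 0, 0, -1], [0, 0, -120, 0, 0, 0, -1], [0, 0, -120, 0, 0, 0, -1]]]'

```text
t: 12.1
ee_pos: [0.6006, 0.0625, 0.1831]
orientation: [179.8, -0.4, 28.0]
wrist_force: [0.3, 0.1, 0.3]
opening: 1.004
grip_force: 0.0
```

Request:
send_rows --commands '[[[-271.3, 142.3, 0, 0, 0, -70.6, -1], [-271.3, 142.3, 0, 0, 0, -70.6, -1], [-271.3, 142.3, 0, 0, 0, -70.6, -1], [-271.3, 142.3, 0, 0, 0, -70.6, -1], [-271.3, 142.3, 0, 0, 0, -70.6, -1], [-271.3, 142.3, 0, 0, 0, -70.6, -1], [-271.3, 142.3, 40, 0, 0, -70.6, -1], [-271.3, 142.3, 90, 0, 0, -70.6, -1], [-271.3, 142.3, 130, 0, 0, -70.6, -1], [-271.3, 142.3, 130, 0, 0, -70.6, -1], [-271.3, 142.3, 130, 0, 0, -70.6, -1]]]'

```text
t: 13.48
ee_pos: [0.4265, -0.1908, 0.0501]
orientation: [180.0, 0.0, 98.6]
wrist_force: [-0.3, 0.1, 0.8]
opening: 1.0
grip_force: 0.0
```

```bash
python3 -c "
from h import *
st(); T=[];S=[];J=[]
for c in ('side','top')*2:
    a=vision.capture(c)
    for n,l in(('tab',T),('spanner',S),('spanner_jaw',J)):
        r=vision.spot_point(c,n)
        if r: print(c,n,w(c,r[0]['at']).round(4),round(r[0]['confidence'],2))
a=vision.capture('side');q=proj('side',[.425,-.17,.03]).astype(int);print(q)
x0=max(q[0]-80,0);y0=max(q[1]-60,0)
cv2.imwrite('pics/n3.png',cv2.resize(a[y0:y0+120,x0:x0+160],(800,600),interpolation=cv2.INTER_CUBIC)[:,:,::-1])
go(.427,-.191,.004,98.65)"
```

```text
{'t': 13.48, 'q': [-33.51, 27.55, 109.14, -0.0, 43.26, -42.12], 'ee_pos': [0.4265, -0.1908, 0.0501], 'orientation': [179.96, 0.04, 98.62], 'wrist_force': [-0.3, 0.11, 0.83], 'torque': [0.06, 0.01, 0.02], 'opening': 1.0, 'grip_force': 0.0}
side spanner [ 0.4343 -0.2206 -0.0017] 0.85
side spanner_jaw [ 0.4141 -0.0894 -0.0007] 0.87
top tab [0.6268 0.0456 0.0567] 0.43
top spanner_jaw [ 0.41   -0.0846 -0.0033] 0.57
side tab [0.6304 0.044  0.059 ] 0.53
side spanner [ 0.438  -0.2218 -0.0013] 0.55
side spanner_jaw [ 0.4135 -0.0871 -0.0008] 0.63
top tab [0.6272 0.0478 0.0589] 0.61
top spanner [0.6279 0.0468 0.0582] 0.69
top spanner_jaw [ 0.4127 -0.0836 -0.0049] 0.58
[308 185]
row [-0.6, 0.9, 45.3] [-0.0, 0.0, -0.04]
```

View pics/n3.png

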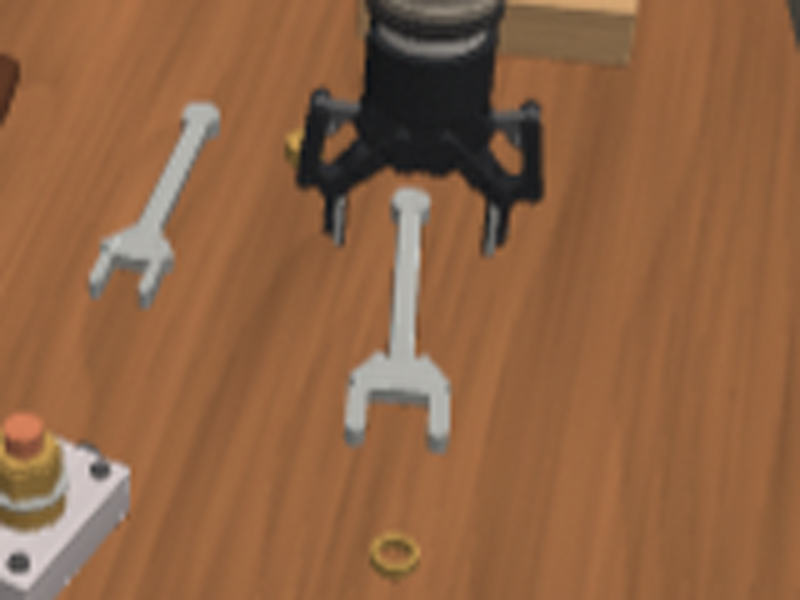

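The gripper straddles the handle, with finger tips at (338,240) and (490,248) and the handle between them around (405,290). Descend, grip and lift.

Request:
send_rows --commands '[[[0, 0, 25, 0, 0, 0, -1], [0, 0, 46, 0, 0, 0, -1], [0, 0, 46, 0, 0, 0, -1], [0, 0, 46, 0, 0, 0, 0], [0, 0, 46, 0, 0, 0, 1], [0, 0, 46, 0, 0, 0, 1], [0, 0, 46, 0, 0, 0, 1], [0, 0, 46, 0, 0, 0, 1], [0, 0, 46, 0, 0, 0, 1]]]' --squeeze 70

```text
t: 15.45
ee_pos: [0.4264, -0.1908, 0.004]
orientation: [179.9, 0.0, 98.6]
wrist_force: [-1.4, 0.8, 6.0]
opening: 0.164
grip_force: 69.1
```

```bash
python3 -c "
from h import *
st()"
```

```text
{'t': 15.45, 'q': [-33.52, 32.45, 110.98, 0.0, 36.5, -42.11], 'ee_pos': [0.4264, -0.1908, 0.004], 'orientation': [179.94, 0.05, 98.59], 'wrist_force': [-1.36, 0.76, 6.05], 'torque': [0.11, 0.1, -0.11], 'opening': 0.16, 'grip_force': 69.1}
```

Request:
send_rows --commands '[[[0, 0, -10, 0, 0, 0, 1], [0, 0, -40, 0, 0, 0, 1], [0, 0, -80, 0, 0, 0, 1], [0, 0, -126, 0, 0, 0, 1], [0, 0, -126, 0, 0, 0, 1], [0, 0, -126, 0, 0, 0, 1]]]'

```text
t: 16.2
ee_pos: [0.4253, -0.1901, 0.1287]
orientation: [-179.9, -0.0, 98.6]
wrist_force: [-0.6, 1.0, -2.7]
opening: 0.159
grip_force: 68.8
```

```bash
python3 -c "
from h import *
st(); D=[]
p=robot.observe()['ee_pos']
for c in ('side','top')*4:
    a=vision.capture(c)
    r=vision.spot_point(c,'spanner_jaw')
    if r:
        v=w(c,r[0]['at'])-p; print(c,v.round(4),round(r[0]['confidence'],2)); D.append(v)
D=np.median(D,0); print(D,np.hypot(*D[:2]),np.degrees(np.arctan2(D[1],D[0])))
for L in (.106,):
  a=np.radians(88); go(.5996-L*np.cos(a),.0621-L*np.sin(a),.130,88)"
```

```text
{'t': 16.2, 'q': [-33.51, 20.28, 104.66, -0.01, 55.13, -42.13], 'ee_pos': [0.4253, -0.1901, 0.1287], 'orientation': [-179.94, -0.05, 98.61], 'wrist_force': [-0.63, 0.99, -2.71], 'torque': [0.03, 0.05, 0.04], 'opening': 0.16, 'grip_force': 68.83}
side [-0.0168  0.1024 -0.005 ] 0.95
top [-0.0171  0.1059 -0.0073] 0.74
side [-0.0153  0.1008 -0.0056] 0.7
top [-0.0173  0.1091 -0.0061] 0.5
side [-0.0136  0.1018 -0.0053] 0.63
top [-0.0179  0.1054 -0.0082] 0.44
side [-0.0149  0.1017 -0.0036] 0.89
top [ 0.1325  0.6681 -0.1297] 0.65
[-0.01600867  0.10388281 -0.00586625] 0.10510906487398337 98.76054469797324
row [119.6, 189.9, -0.7] [0.0, 0.01, 10.61]
```

Request:
send_rows --commands '[[[30, 47, 0, 0, 0, 3, 1], [60, 95, 0, 0, 0, 6, 1], [90, 142, 0, 0, 0, 10.6, 1], [119.6, 189.9, 0, 0, 0, 10.6, 1], [119.6, 189.9, 0, 0, 0, 10.6, 1], [119.6, 189.9, 0, 0, 0, 10.6, 1], [119.6, 189.9, 0, 0, 0, 10.6, 1]]]'

```text
t: 17.88
ee_pos: [0.5951, -0.0447, 0.1293]
orientation: [-180.0, 0.0, 87.9]
wrist_force: [-0.5, -0.7, -3.3]
opening: 0.162
grip_force: 69.4
```

```bash
python3 -c "
from h import *
st(); a=np.radians(88);L=.1055
for z in (.130,.086,.061): go(.5996-L*np.cos(a),.0621-L*np.sin(a),z,88)
for c in ('side','top')*2:
    vision.capture(c)
    for n in ('spanner_jaw','nut'):
        r=vision.spot_point(c,n)
        if r: print(c,n,w(c,r[0]['at']).round(4),round(r[0]['confidence'],2))
a=vision.capture('side');b=vision.capture('top')
f=lambda a,c:(lambda p:cv2.resize(a[p[1]-35:p[1]+35,p[0]-35:p[0]+35],(400,400),interpolation=cv2.INTER_CUBIC))(proj(c,[.6,.06,.1]).astype(int))
cv2.imwrite('pics/n4.png',np.hstack([f(a,'side'),f(b,'top')])[:,:,::-1])
"
```

```text
{'t': 17.88, 'q': [-11.64, 32.37, 83.55, -0.02, 64.13, -9.58], 'ee_pos': [0.5951, -0.0447, 0.1293], 'orientation': [-179.96, 0.01, 87.94], 'wrist_force': [-0.49, -0.67, -3.32], 'torque': [0.02, -0.03, -0.02], 'opening': 0.16, 'grip_force': 69.39}
row [1.4, 0.8, -0.7] [-0.04, 0.01, -0.06]
row [1.4, 0.8, 43.3] [-0.04, 0.01, -0.06]
row [1.4, 0.8, 68.3] [-0.04, 0.01, -0.06]
side spanner_jaw [0.5997 0.059  0.1245] 0.83
side nut [0.6062 0.0619 0.0576] 0.53
top spanner_jaw [0.5994 0.0632 0.1228] 0.69
side spanner_jaw [0.6025 0.0574 0.1248] 0.85
side nut [0.6026 0.0634 0.0596] 0.66
top spanner_jaw [0.6003 0.0627 0.1236] 0.64
```

View pics/n4.png

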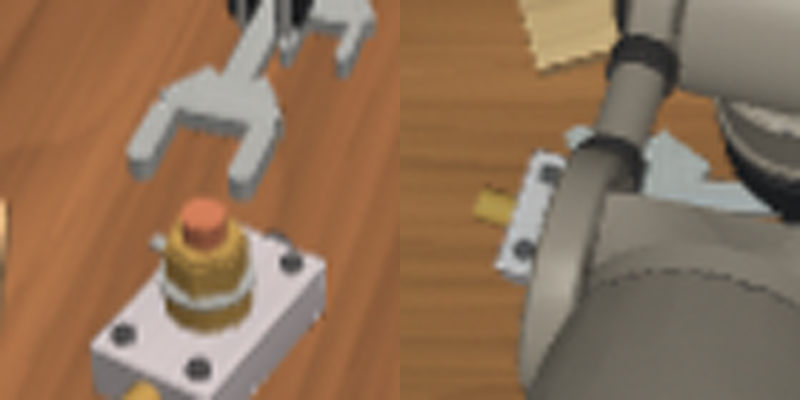

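The side crop shows the jaws open above and around the tube and nut, level. Lowering to just above the nut top.

Request:
send_rows --commands '[[[0.8, 0.6, 20, 0, 0, 0, 1], [1.2, 0.8, 35, 0, 0, 0, 1], [1.2, 0.8, 43, 0, 0, 0, 1], [1.2, 0.8, 43, 0, 0, 0, 1], [1.2, 0.8, 43, 0, 0, 0, 1]]]'

```text
t: 19.2
ee_pos: [0.5971, -0.0428, 0.0868]
orientation: [179.9, 0.0, 88.0]
wrist_force: [0.2, -0.1, -3.5]
opening: 0.164
grip_force: 69.4
```

```bash
python3 -c "
from h import *
st(); a=np.radians(88);L=.1055
for z in (.078,.061): go(.5996-L*np.cos(a),.0621-L*np.sin(a),z,88)"
```

```text
{'t': 19.2, 'q': [-11.43, 35.28, 85.8, -0.01, 58.86, -9.44], 'ee_pos': [0.5971, -0.0428, 0.0868], 'orientation': [179.94, 0.01, 88.01], 'wrist_force': [0.22, -0.12, -3.48], 'torque': [0.02, 0.01, 0.05], 'opening': 0.16, 'grip_force': 69.37}
row [-0.6, -1.2, 8.8] [0.06, 0.01, 0.01]
row [-0.6, -1.2, 25.8] [0.06, 0.01, 0.01]
```

Request:
send_rows --commands '[[[-0.6, -1.2, 0, 0, 0, 0, 1], [-0.6, -1.2, 4, 0, 0, 0, 1], [-0.6, -1.2, 6, 0, 0, 0, 1], [-0.6, -1.2, 9, 0, 0, 0, 1], [-0.6, -1.2, 9, 0, 0, 0, 1]]]'

```text
t: 19.82
ee_pos: [0.5953, -0.0432, 0.0769]
orientation: [-180.0, -0.0, 88.0]
wrist_force: [-0.7, -1.0, -2.4]
opening: 0.161
grip_force: 69.4
```

```bash
python3 -c "
from h import *
st(); a=np.radians(88);L=.1055
for z in (.078,.061): go(.5996-L*np.cos(a),.0621-L*np.sin(a),z,88)"
```

```text
{'t': 19.82, 'q': [-11.5, 35.87, 86.54, -0.01, 57.63, -9.51], 'ee_pos': [0.5953, -0.0432, 0.0769], 'orientation': [-179.96, -0.0, 88.01], 'wrist_force': [-0.71, -0.98, -2.39], 'torque': [-0.03, 0.04, -0.05], 'opening': 0.16, 'grip_force': 69.37}
row [-0.1, 0.6, -1.1] [-0.04, -0.0, 0.01]
row [-0.1, 0.6, 15.9] [-0.04, -0.0, 0.01]
```

Request:
send_rows --commands '[[[0, 0.3, 4, 0, 0, 0, 1], [0, 0.3, 8, 0, 0, 0, 1], [0, 0.3, 12, 0, 0, 0, 1], [0, 0.3, 15, 0, 0, 0, 1], [0, 0.3, 15, 0, 0, 0, 1], [0, 0.3, 15, 0, 0, 0, 1]]]'

```text
t: 20.58
ee_pos: [0.5958, -0.0433, 0.0623]
orientation: [-180.0, 0.0, 88.0]
wrist_force: [-1.4, 0.8, -3.3]
opening: 0.16
grip_force: 69.3
```

```bash
python3 -c "
from h import *
st()
for c in ('side','side','side'):
    vision.capture(c)
    for n in ('spanner_jaw','tab'):
        r=vision.spot_point(c,n)
        if r: print(c,n,w(c,r[0]['at']).round(4),round(r[0]['confidence'],2))
"
```

```text
{'t': 20.58, 'q': [-11.5, 36.97, 87.18, -0.01, 55.86, -9.51], 'ee_pos': [0.5958, -0.0433, 0.0623], 'orientation': [-179.99, 0.01, 88.02], 'wrist_force': [-1.41, 0.83, -3.28], 'torque': [-0.02, 0.15, 0.09], 'opening': 0.16, 'grip_force': 69.34}
side spanner_jaw [0.6033 0.058  0.0549] 0.89
side tab [0.6304 0.0449 0.0546] 0.44
side spanner_jaw [0.5993 0.0567 0.0571] 0.89
side tab [0.5989 0.0588 0.0599] 0.64
side spanner_jaw [0.6015 0.0615 0.0562] 0.69
side tab [0.6308 0.0397 0.0579] 0.54
```

Seated with no force. Turning about the nut axis (radius 105.5 mm), first 45°.

Request:
send_rows --commands '[[[0.4, -9.2, 0, 0, 0, 5, 1], [1.6, -18.3, 0, 0, 0, 10, 1], [3.6, -27.3, 0, 0, 0, 15, 1], [6.4, -36.1, 0, 0, 0, 20, 1], [9.9, -44.6, 0, 0, 0, 25, 1], [14.1, -52.8, 0, 0, 0, 30, 1], [19.1, -60.5, 0, 0, 0, 35, 1], [24.7, -67.8, 0, 0, 0, 40, 1], [30.9, -74.6, 0, 0, 0, 45, 1], [30.9, -74.6, 0, 0, 0, 45, 1]]]'

```text
t: 22.28
ee_pos: [0.5228, -0.01, 0.0627]
orientation: [179.9, -0.0, 43.1]
wrist_force: [1.4, -2.8, -3.7]
opening: 0.161
grip_force: 69.3
```

```bash
cat >> h.py <<'E'
def tabs():
    A=[]
    for i in range(4):
      for c in ('side','top'):
        vision.capture(c)
        for r in vision.spot_point(c,'tab')[:2]:
            p=w(c,r['at'])
            if .02<np.hypot(p[0]-.5996,p[1]-.0621)<.045 and abs(p[2]-.057)<.012: A.append((c,round(float(np.degrees(np.arctan2(p[1]-.0621,p[0]-.5996))),1),round(r['confidence'],2)))
    print(A)
E
python3 -c "
from h import *
st(); tabs()
p=robot.observe(); p=p['ee_pos']; print(np.degrees(np.arctan2(.0621-p[1],.5996-p[0])), np.hypot(.0621-p[1],.5996-p[0]))
"
```

```text
{'t': 22.28, 'q': [-9.47, 30.7, 99.82, -0.06, 49.39, 37.45], 'ee_pos': [0.5228, -0.01, 0.0627], 'orientation': [179.9, -0.02, 43.12], 'wrist_force': [1.37, -2.78, -3.7], 'torque': [-0.41, -0.01, 0.32], 'opening': 0.16, 'grip_force': 69.34}
[('side', -63.9, 0.7), ('side', -59.0, 0.5), ('side', -65.3, 0.41)]
43.06952410003302 0.10544595561104862
```

Request:
send_rows --commands '[[[0.4, -9.2, 0, 0, 0, 5, 1], [1.6, -18.3, 0, 0, 0, 10, 1], [3.6, -27.3, 0, 0, 0, 15, 1], [6.4, -36.1, 0, 0, 0, 20, 1], [9.9, -44.6, 0, 0, 0, 25, 1], [14.1, -52.8, 0, 0, 0, 30, 1], [19.1, -60.5, 0, 0, 0, 35, 1], [24.7, -67.8, 0, 0, 0, 40, 1], [30.9, -74.6, 0, 0, 0, 45, 1], [33.5, -77.2, 0, 0, 0, 47, 1], [33.5, -77.2, 0, 0, 0, 47, 1]]]'

```text
t: 24.45
ee_pos: [0.4942, 0.0694, 0.0623]
orientation: [180.0, -0.0, -4.0]
wrist_force: [1.6, -4.8, -3.4]
opening: 0.159
grip_force: 69.4
```

```bash
python3 -c "
from h import *
st(); tabs()
p=robot.observe(); p=p['ee_pos']; print(np.degrees(np.arctan2(.0621-p[1],.5996-p[0])), np.hypot(.0621-p[1],.5996-p[0]))
a=vision.capture('side');b=vision.capture('top')
f=lambda a,c:(lambda p:cv2.resize(a[p[1]-30:p[1]+30,p[0]-30:p[0]+30],(400,400),interpolation=cv2.INTER_CUBIC))(proj(c,[.6,.06,.07]).astype(int))
cv2.imwrite('pics/n5.png',np.hstack([f(a,'side'),f(b,'top')])[:,:,::-1])
for d in (-92,-97,-102,-107,-112,-117,-122,-127): print(d,((proj('side',[.5996+.034*np.cos(np.radians(d)),.0621+.034*np.sin(np.radians(d)),.057])-proj('side',[.6,.06,.07]).astype(int)+30)*6.67).round())
"
```

```text
{'t': 24.45, 'q': [-0.79, 28.86, 103.56, -0.04, 47.57, 93.21], 'ee_pos': [0.4942, 0.0694, 0.0623], 'orientation': [179.97, -0.01, -3.97], 'wrist_force': [1.62, -4.79, -3.4], 'torque': [-0.77, -0.26, 0.21], 'opening': 0.16, 'grip_force': 69.37}
[('side', -104.5, 0.57), ('side', -106.2, 0.58), ('side', -105.8, 0.41), ('side', -101.8, 0.42)]
-3.9531880583871457 0.10564285497505538
-92 [231. 174.]
-97 [237. 176.]
-102 [244. 178.]
-107 [250. 180.]
-112 [255. 183.]
-117 [260. 186.]
-122 [265. 190.]
-127 [270. 193.]
```

View pics/n5.png

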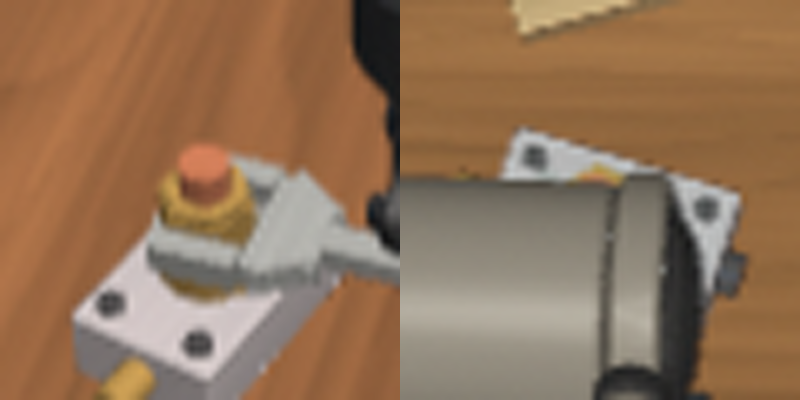

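Side crop: spanner fully down around the nut, with the tab hidden behind the handle side. Networks put it at about -105°, so the travel is about 85–90°, which is in the window. Back off the load slightly, then lift straight off.

Request:
send_rows --commands '[[[0.1, 4.6, 0, 0, 0, -2.5, 1], [0.1, 4.6, 0, 0, 0, -2.5, 1], [0.1, 4.6, -5, 0, 0, -2.5, 1], [0.1, 4.6, -12, 0, 0, -2.5, 1], [0.1, 4.6, -25, 0, 0, -2.5, 1], [0.1, 4.6, -45, 0, 0, -2.5, 1], [0.1, 4.6, -70, 0, 0, -2.5, 1], [0.1, 4.6, -70, 0, 0, -2.5, 1], [0.1, 4.6, -70, 0, 0, -2.5, 1]]]'

```text
t: 26.48
ee_pos: [0.493, 0.0652, 0.1315]
orientation: [-180.0, 0.1, -1.5]
wrist_force: [-0.2, 0.4, -4.2]
opening: 0.162
grip_force: 69.0
```

```bash
python3 -c "
from h import *
st(); tabs()
go(.4265,-.191,.132,98.6)
go(.4265,-.191,.132,98.6,[.4943,.0648,.132,-1.5])
for c in ('side',)*2:
    vision.capture(c); r=vision.spot_point(c,'spanner_jaw'); print(w(c,r[0]['at']).round(4) if r else None)"
```

```text
{'t': 26.48, 'q': [-1.31, 22.96, 99.7, 0.01, 57.45, 90.18], 'ee_pos': [0.493, 0.0652, 0.1315], 'orientation': [-179.99, 0.1, -1.49], 'wrist_force': [-0.19, 0.42, -4.17], 'torque': [-0.0, 0.0, -0.01], 'opening': 0.16, 'grip_force': 68.98}
[('side', -101.7, 0.57), ('side', -103.5, 0.5), ('side', -103.8, 0.52), ('side', -104.5, 0.67)]
row [-60.8, 257.6, 0.3] [0.01, 0.0, -100.09]
row [-61.1, 257.5, 0.0] [0.0, 0.0, -100.1]
[0.5942 0.0636 0.1022]
[0.5917 0.0622 0.1074]
```

Request:
send_rows --commands '[[[0, 0, -15, 0, 0, 0, 1], [0, 0, -40, 0, 0, 0, 1], [0, 0, -40, 0, 0, 0, 1], [0, 0, -40, 0, 0, 0, 1]]]'

```text
t: 27.98
ee_pos: [0.4935, 0.0649, 0.1715]
orientation: [180.0, 0.1, -1.5]
wrist_force: [-0.5, -0.6, -3.2]
opening: 0.161
grip_force: 69.0
```

```bash
python3 -c "
from h import *
st(); tabs()
for c in ('side','top')*2:
    vision.capture(c)
    for n in('spanner_jaw','spanner'):
        r=vision.spot_point(c,n); print(c,n,w(c,r[0]['at']).round(4) if r else None)
a=vision.capture('side');p=proj('side',[.55,.06,.12]).astype(int);print(p)
cv2.imwrite('pics/n6.png',cv2.resize(a[p[1]-60:p[1]+60,p[0]-80:p[0]+80],(800,600),interpolation=cv2.INTER_CUBIC)[:,:,::-1])
"
```

```text
{'t': 27.98, 'q': [-1.33, 20.17, 96.7, -0.0, 63.19, 90.16], 'ee_pos': [0.4935, 0.0649, 0.1715], 'orientation': [180.0, 0.06, -1.49], 'wrist_force': [-0.53, -0.58, -3.17], 'torque': [0.01, 0.06, -0.0], 'opening': 0.16, 'grip_force': 68.98}
[('side', -105.1, 0.75), ('side', -100.7, 0.53), ('side', -107.1, 0.64), ('side', -103.5, 0.52)]
side spanner_jaw [0.5922 0.062  0.1457]
side spanner [0.4636 0.0651 0.1707]
top spanner_jaw None
top spanner [0.4573 0.0698 0.1736]
side spanner_jaw [0.595  0.0609 0.1462]
side spanner [0.4618 0.0648 0.1724]
top spanner_jaw [ 0.424  -0.5242 -0.0042]
top spanner [0.4562 0.0719 0.1767]
[249 206]
```

View pics/n6.png

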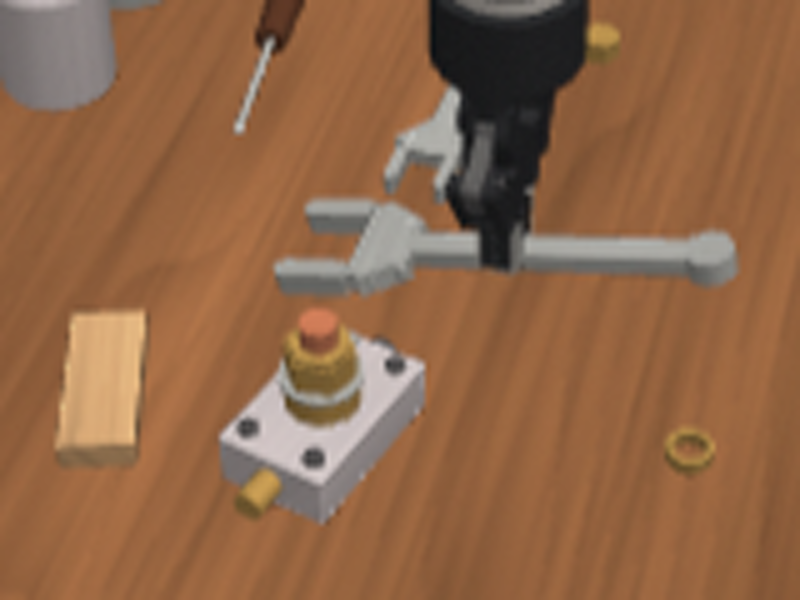

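The crop shows the fitting free and the spanner level sideways but pitched about 11° jaw-down in the grip (jaw z 0.146 against 0.172 at mid-handle). I'll pitch the tool to compensate.

Request:
send_rows --commands '[[[0, 0, 0, 0, 4, 0, 1], [0, 0, 0, 0, 8, 0, 1], [0, 0, 0, 0, 11, 0, 1], [0, 0, 0, 0, 11, 0, 1], [0, 0, 0, 0, 11, 0, 1]]]'

```text
t: 30.05
ee_pos: [0.4942, 0.0649, 0.1725]
orientation: [180.0, -11.0, -1.5]
wrist_force: [-0.2, -0.2, -2.9]
opening: 0.161
grip_force: 68.9
```

```bash
cat >> h.py <<'E'
def go2(x,y,z,yaw,pitch):
    s=robot.observe(); M=R.from_euler('xyz',s["orientation"],degrees=True)
    T=R.from_euler('xyz',[180,0,yaw],degrees=True)*R.from_rotvec([0,pitch,0],degrees=True)
    print("row",(M.inv().apply(np.array([x,y,z])-s["ee_pos"])*1000).round(1).tolist(),(M.inv()*T).as_rotvec(degrees=True).round(2).tolist())
def sp():
  for i in range(3):
   vision.capture('side'); g=[vision.spot_point('side',n) for n in('spanner_jaw','spanner')]
   if all(g):
     a,b=[w('side',r[0]['at']) for r in g]; print(a.round(4),b.round(4),np.degrees((a-b)[2]/.135).round(1))
E
python3 -c "
from h import *
st(); sp()
go2(.4265,-.191,.172,98.6,11);go2(.4265,-.191,.03,98.6,11);go2(.4265,-.191,.005,98.6,11)"
```

```text
{'t': 30.05, 'q': [-1.31, 14.77, 105.62, -0.05, 48.63, 90.21], 'ee_pos': [0.4942, 0.0649, 0.1725], 'orientation': [179.99, -10.98, -1.49], 'wrist_force': [-0.22, -0.23, -2.91], 'torque': [-0.05, 0.14, -0.01], 'opening': 0.16, 'grip_force': 68.95}
[0.4624 0.0633 0.1663] [0.465  0.0628 0.1657] 0.3
[0.5949 0.059  0.1661] [0.4613 0.0639 0.1644] 0.7
[0.595  0.0622 0.1639] [0.463  0.0637 0.165 ] -0.5
row [-59.8, 257.6, -11.4] [19.1, 0.01, -98.25]
row [-86.8, 257.6, 128.0] [19.1, 0.01, -98.25]
row [-91.6, 257.6, 152.6] [19.1, 0.01, -98.25]
```

Request:
send_rows --commands '[[[-59.8, 257.6, -11.4, 19.1, 0, -98.2, 1], [-59.8, 257.6, -11.4, 19.1, 0, -98.2, 1], [-59.8, 257.6, -11.4, 19.1, 0, -98.2, 1], [-59.8, 257.6, -11.4, 19.1, 0, -98.2, 1], [-59.8, 257.6, -11.4, 19.1, 0, -98.2, 1], [-59.8, 257.6, -11.4, 19.1, 0, -98.2, 1], [-59.8, 257.6, -11.4, 19.1, 0, -98.2, 1], [-59.8, 257.6, -11.4, 19.1, 0, -98.2, 1], [-59.8, 257.6, -11.4, 19.1, 0, -98.2, 1], [-59.8, 257.6, -11.4, 19.1, 0, -98.2, 1], [-59.8, 257.6, -11.4, 19.1, 0, -98.2, 1], [-67, 257.6, 28, 19.1, 0, -98.2, 1], [-75, 257.6, 68, 19.1, 0, -98.2, 1], [-83, 257.6, 108, 19.1, 0, -98.2, 1], [-83, 257.6, 108, 19.1, 0, -98.2, 1], [-83, 257.6, 108, 19.1, 0, -98.2, 1]]]'

```text
t: 32.5
ee_pos: [0.4273, -0.1917, 0.0516]
orientation: [179.9, -10.9, 98.6]
wrist_force: [-0.2, -0.8, -3.2]
opening: 0.16
grip_force: 69.2
```

```bash
python3 -c "
from h import *
st(); sp(); tabs()
go2(.4265,-.191,.015,98.6,11);go2(.4265,-.191,.008,98.6,11)"
```

```text
{'t': 32.5, 'q': [-38.64, 30.66, 103.76, 9.23, 53.95, -53.18], 'ee_pos': [0.4273, -0.1917, 0.0516], 'orientation': [179.93, -10.92, 98.57], 'wrist_force': [-0.24, -0.84, -3.21], 'torque': [-0.19, -0.03, 0.04], 'opening': 0.16, 'grip_force': 69.24}
[ 0.4155 -0.0931  0.0461] [ 0.4341 -0.225   0.0437] 1.1
[ 0.4111 -0.0926  0.0445] [ 0.4355 -0.2256  0.0432] 0.5
[ 0.4128 -0.0902  0.0449] [ 0.4363 -0.2256  0.043 ] 0.8
[('side', -105.8, 0.68), ('top', -103.8, 0.61), ('side', -95.9, 0.59), ('top', -103.3, 0.51), ('side', -101.3, 0.55), ('top', -101.8, 0.53), ('side', -104.0, 0.52), ('top', -110.4, 0.71)]
row [-6.8, 0.1, 34.8] [0.0, -0.0, -0.05]
row [-8.1, 0.1, 41.7] [0.0, -0.0, -0.05]
```

The top camera confirms the tab at about -104° (about 84° travel). Lowering gently.

Request:
send_rows --commands '[[[-3, 0, 16, 0, 0, 0, 1], [-5, 0, 27, 0, 0, 0, 1], [-6.8, 0, 35, 0, 0, 0, 1], [-7.2, 0, 38, 0, 0, 0, 1], [-7.6, 0, 40, 0, 0, 0, 1], [-8, 0, 41.5, 0, 0, 0, 1], [-8, 0, 41.5, 0, 0, 0, 1]]]'

```text
t: 34.62
ee_pos: [0.4265, -0.191, 0.0083]
orientation: [180.0, -11.0, 98.6]
wrist_force: [-0.1, -0.6, -3.0]
opening: 0.159
grip_force: 69.3
```

```bash
python3 -c "
from h import *
st(); sp()"
```

```text
{'t': 34.62, 'q': [-38.63, 34.92, 105.42, 10.01, 48.2, -54.43], 'ee_pos': [0.4265, -0.191, 0.0083], 'orientation': [179.99, -10.99, 98.55], 'wrist_force': [-0.15, -0.65, -3.02], 'torque': [-0.17, -0.01, -0.03], 'opening': 0.16, 'grip_force': 69.26}
[ 0.4131 -0.092   0.0037] [ 0.4343 -0.2254  0.0008] 1.2
[ 0.4105 -0.0899  0.0032] [ 0.4333 -0.2248  0.0036] -0.2
[ 0.413  -0.0912  0.0027] [ 0.4356 -0.2259 -0.0005] 1.4
```

Request:
send_rows --commands '[[[-0.2, 0, 1, 0, 0, 0, 1], [-0.4, 0, 2, 0, 0, 0, 1], [-0.4, 0, 2, 0, 0, 0, 1], [-0.4, 0, 2, 0, 0, 0, 1]]]' --squeeze 20

```text
t: 35.58
ee_pos: [0.4264, -0.191, 0.0061]
orientation: [-180.0, -11.0, 98.5]
wrist_force: [0.3, -1.0, -2.6]
opening: 0.157
grip_force: 69.3
```

```bash
python3 -c "
from h import *
st(); sp(); go2(.4265,-.191,.12,98.6,11)"
```

```text
{'t': 35.58, 'q': [-38.63, 35.14, 105.49, 10.06, 47.94, -54.49], 'ee_pos': [0.4264, -0.191, 0.0061], 'orientation': [-179.99, -11.01, 98.55], 'wrist_force': [0.28, -0.96, -2.58], 'torque': [-0.16, -0.01, 0.0], 'opening': 0.16, 'grip_force': 69.34}
[ 0.4098 -0.0917 -0.0017] [ 0.4315 -0.2256  0.0017] -1.5
[ 0.4089 -0.0933 -0.0017] [ 0.4342 -0.2252 -0.0018] 0.0
row [21.7, 0.1, -111.8] [0.0, -0.01, -0.05]
```

Request:
send_rows --commands '[[[-0.2, 0, 1, 0, 0, 0, 1], [-0.3, 0, 1.5, 0, 0, 0, 1], [-0.3, 0, 1.5, 0, 0, 0, 0.6], [-0.3, 0, 1.5, 0, 0, 0, 0.3], [-0.3, 0, 1.5, 0, 0, 0, -0.2], [-0.3, 0, 1.5, 0, 0, 0, -1], [-0.3, 0, 1.5, 0, 0, 0, -1], [-0.3, 0, 1.5, 0, 0, 0, -1], [5, 0, -30, 0, 0, 0, -1], [12, 0, -70, 0, 0, 0, -1], [22, 0, -112, 0, 0, 0, -1], [22, 0, -112, 0, 0, 0, -1]]]'

```text
t: 37.52
ee_pos: [0.4279, -0.1918, 0.123]
orientation: [179.7, -10.7, 98.6]
wrist_force: [0.3, -0.4, -0.2]
opening: 1.002
grip_force: 0.0
```

```bash
python3 -c "
from h import *
st(); sp(); tabs()
a=vision.capture('top');b=vision.capture('side')
p=proj('top',[.6,.06,.07]).astype(int);q=proj('side',[.5,-.1,0]).astype(int)
cv2.imwrite('pics/n7.png',np.hstack([cv2.resize(a[p[1]-25:p[1]+25,p[0]-25:p[0]+25],(400,400),interpolation=cv2.INTER_CUBIC),cv2.resize(b[q[1]-80:q[1]+80,q[0]-80:q[0]+80],(400,400))])[:,:,::-1])"
```

```text
{'t': 37.52, 'q': [-38.61, 24.39, 100.03, 8.33, 63.57, -51.42], 'ee_pos': [0.4279, -0.1918, 0.123], 'orientation': [179.74, -10.73, 98.61], 'wrist_force': [0.34, -0.35, -0.18], 'torque': [-0.11, -0.04, -0.0], 'opening': 1.0, 'grip_force': 0.0}
[ 0.413  -0.0903 -0.0053] [ 0.4343 -0.2251 -0.0021] -1.3
[ 4.095e-01 -9.150e-02 -1.000e-04] [0.59   0.0259 0.0612] -26.0
[ 0.412  -0.0942 -0.0017] [ 0.4369 -0.2251 -0.001 ] -0.3
[('side', -103.8, 0.73), ('side', -103.0, 0.49), ('top', -106.9, 0.49), ('side', -105.3, 0.72), ('top', -105.5, 0.63), ('side', -102.9, 0.71), ('top', -105.1, 0.69)]
```

View pics/n7.png

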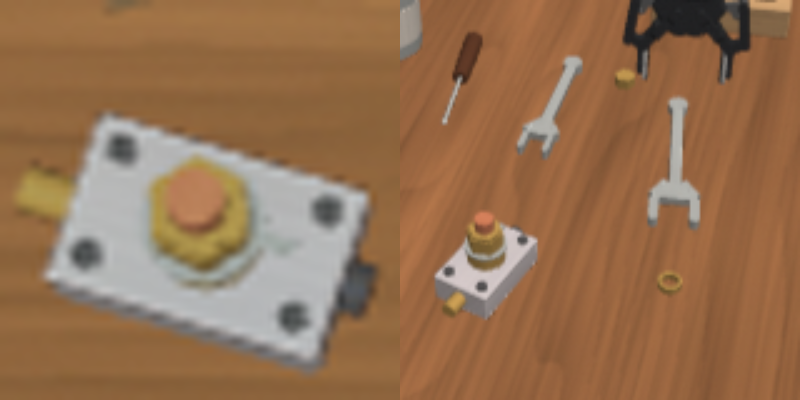

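The tab now sits at (285,243) in the top crop, about 85–90° round from its start. The spanner lies flat on the bench, the gripper is clear, and the bystanders look untouched. Handing in.

```bash
python3 -c "
from workcell import robot
print(robot.close_job())"
```

```text
the job is handed in; nothing more can be done
None
```

I handed the job in at 38 s of the 72 s allowed: the nut was run finger-tight with the fingers, then turned with the spanner until the tab stood about 85° clockwise of its start (72–115° allowed), and the spanner is back flat on the bench with the gripper clear; no verdict came back.

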